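Wire up a globe lamp base and hold the lamp in its twist-lock

ROBOT

A 7-joint arm with a two-finger parallel gripper is mounted at the origin on a cart in front of the work surface, level with it; the furniture and walls round the work are solid. World frame = base frame: x ahead of the robot, y to its left, z up, the work surface at z = 0. Lengths are in mm, angles in rad, forces in N, time in s.
With the tool pointing down it reaches from about 350 to 900 mm from the base axis. Payload 8.1 kg.
Tool frame: the origin (TCP) lies between the finger pads; the fingertips stand 25 mm ahead of it and the grasp point (between the pads) lies 6 mm ahead of it; y points along the fingers, x is the direction in which the jaws open and shut, and the axes are right-handed (so a half turn about y gives the same grasp; the last joint's range is limited). The gripper opens to 85 mm and grips with 20 to 120 N. Pads are 22 mm wide; open, the fingers measure 114 mm over their backs; the gripper's body (76 mm by 85 mm) begins 54 mm behind the grasp point. The pads swing forward as they close: fully open they stand 13 mm farther back than shut.
Start: joints at [1.072, 0.434, 0.025, 1.573, -0.012, 1.134, -0.075], TCP at [240.945, -576.703, 256.323] pointing down, gripper open.
Joint ranges: [-2.62, 2.62], [-0.44, 2.09], [-1.27, 1.32], [0.08, 2.57], [-1.32, 4.46], [0.12, 2], [-2.74, 2.74]. Speed limits (rad/s): [2.22, 2.22, 3.01, 3.01, 3.14, 3.14, 3.14].

INTERFACE

Orientations are given as [roll, pitch, yaw] about the fixed x, y, z axes, in that order (R = Rz(yaw) Ry(pitch) Rx(roll)).
In Python, from rig import robot gives the robot as it stands.
- The arm moves only by the tool play_rows, never from a script. Its argument "deltas" is a list of rows, each a list of 4 numbers: the shift along the tool's x, y, z as a fraction of full scale, then the turn about the tool's y as a fraction of full scale. In form: [[dx, dy, dz, yaw], ...]. A call has 1 to 20 rows; each row shifts and turns the commanded pose from where the row before left it, along the tool's axes as they then stand; what a row does not reach is not made up. Full scale, the value 1, is 2 cm for a shift and pi rad for a turn. A row lasts 1/8 s, in which the tool goes at most 62.5 mm and 10.7 degrees, less where a joint would pass 70% of its speed; a pose out of reach is approached as far as the arm can. A call with a number of a shift or a turn outside -1 to 1 is refused whole. A call with a gripper value outside its range is refused whole. "claw" is the gripper's target within -1 to 1 (fully open at 1, half-way at 0, shut at -1), set as the call begins (left out, the last holds). The fingers move at their own pace and stop on an object; "squeeze" is the grip in N (left out, the last holds). Time passes only in rows, so rows that do not move let the fingers close. It gives the time, the measured TCP pose, the force and the opening at its end, in the units of the state.
- robot.state(): the state, without advancing time (a new reading comes with each control period).
- robot.snapshot(name): name is "scene" or "top"; returns the picture (384x512x3 uint8, red, green, blue); there is no depth.
- robot.get_calibration(name): a dict with "camera_matrix" (3x3 intrinsics, pixels), "rvec" (rotation vector, rad) and "tvec" (3), from world to camera coordinates, as OpenCV has them. Camera axes: x right, y down, z forward; pixel columns grow to the right and rows downward; lengths in mm; the calibration is good to about 2 mm. A picture is of the moment at which its call begins. get_calibration takes no time and is no camera call.
- robot.close_job(): hands the job in, once; it reports no verdict.
The state is a dict: "clock": time; "joint_positions": joint angles; "joint_velocities": joint speeds; "tau": joint torques, N m; "tool_pos": TCP position; "orientation": TCP orientation; "force": force on the tool from outside, world axes, zero at the start; "torque": the same for the moment, N m; "width": finger opening in mm.
Only numpy, scipy, OpenCV 4.12 (cv2) and the standard library are available. Lean on these libraries where they do the work, as an engineer would, in place of code of your own. Each camera call takes 0.05 s, during which the arm holds its last target.

TASK

Fit out the lamp base for a lit globe: first press the loose connector block flush into its recess in the base's housing, and let go of it. Then set the lamp's cap into the socket with its two lugs in the slots, push it down against the spring and twist it clockwise (seen from above) about a quarter turn, as far as its stop. The spring turns it part-way back if released, so finish while still gripping the lamp and holding it seated at the stop; leave the jars and other things on the bench alone.

Things in the scene. Friction and masses are not known exactly. Their poses are not given: they have to be found in the camera images.
- lamp_mid (a point): lamp, 68 mm high, standing on its cap; point on its axis half-way up, z up. From below: metal cap 28 mm across, 0-22 mm; two opposite lugs along its +x and -x, 6 mm wide, 3-8 mm above the underside, 40 mm over the tips; round flange 48 mm across, 22-28 mm; white flat-sided diffuser 28-68 mm, 46 mm along x, 26 mm thick along y: grip it here. Half a turn makes no difference. 50-100 g
- block_mid (a point): connector block: loose white block, 50 mm along its x, 30 mm along its y, 22 mm high, lying flat, four small terminal screws on top; this point is its centre. Half a turn makes no difference to it. 50 g
- lamp_base: wooden slab, 104 (x) x 206 (y) x 12 mm, screwed to the bench; origin under its centre, z up. At its -y end a grey rectangular housing with the recess (84 x 64 mm, top face 36 mm above the bench), at its +y end the round metal socket (62 mm across, rim 32 mm above the bench). It does not move
- recess_mouth (a point): centre of the recess's opening, level with the housing's top face; same axes as lamp_base. The recess is 54 mm along x, 34 mm along y, flat-bottomed, 22 mm deep, so the block's top ends level with the housing's face
- socket_mouth (a point): socket's vertical axis at rim height; same axes as lamp_base. Bore 33 mm. Two slots for the lugs, along +x and -x, 10 mm wide, through the 8 mm thick lip; below, a channel lets the lugs run clockwise from above only. Lamp's underside: 10 mm below the rim when resting on the plunger, 18 when pressed to its stop, 16 when turned and lifted against the lip. Turn it at 17-18
- plunger (a joint): travel of the sprung plunger in the socket's bottom, m: 0 up, 0.008 fully pressed; pushes up with 3 N at the top and 7 N at the bottom
- turret (a joint): sprung ring in the socket that the lugs carry round, rad: 0 at rest, growing clockwise from above, stop at 1.3. The lugs meet it after about 0.1 rad, so the lamp turns 1.4 rad (80 degrees) from slot to stop. Its return spring (0.05 N m at rest, 0.15 N m at the stop) drives the lamp part-way back if let go
- ink_pot_mid (a point): bystander: squat round glass jar with a pale lid, 52 mm across, 40 mm high; this point is its centre. To be left alone
- eraser_mid (a point): bystander: small eraser in a card sleeve, 18 x 38 x 11 mm; this point is its centre. To be left alone
- tape_roll_mid (a point): bystander: roll of tape lying flat, 92 mm across, 18 mm high; this point is its centre. To be left alone
- small_jar_1_mid (a point): bystander: small round glass jar with a pale lid, 36 mm across, 48 mm high; this point is its centre. To be left alone
- mixing_cup_mid (a point): bystander: clear plastic cup, 63 mm across, 72 mm high; this point is its centre. To be left alone
- pigment_jar_mid (a point): bystander: jar with a black lid, 59 mm across, 95 mm high; this point is its centre. To be left alone
There are look-alikes about, which are no part of the job. What is shaped like the part that bears block_mid but orange or purple is not meant.

How it is judged (in metres and radians):
On the way, in this order (a step that is already met when the one before it is completed fails the run):
1. the connector block lies flush in its recess, released (z of block_mid in the frame of recess_mouth below -0.009 m and horizontal distance between block_mid and recess_mouth below 0.005 m and angle between block_mid's own z axis and vertical below 0.08 rad and contact force between the fingers and block below 0.2 N), for 0.2 s.
2. the lamp's cap is in the socket with its lugs in the slots (horizontal distance between lamp_mid and socket_mouth below 0.006 m and angle between lamp_mid's own z axis and vertical below 0.12 rad and z of lamp_mid in the frame of socket_mouth below 0.0275 m and angle between the x axis of lamp_mid and the x axis of socket_mouth, either way round below 0.35 rad), for 0.05 s.
3. the lamp is pushed down beneath the lip and twisted to its stop (horizontal distance between lamp_mid and socket_mouth below 0.006 m and angle between lamp_mid's own z axis and vertical below 0.12 rad and z of lamp_mid in the frame of socket_mouth below 0.0205 m and value of joint turret above 1.15 rad and angle between the x axis of lamp_mid and the x axis of socket_mouth, either way round above 1.15 rad), for 0.2 s.
At the end, for the whole second after the job is handed in: Block flush in its recess (2 mm high at most, 5 mm off centre); lamp upright (7 deg), within 6 mm of the socket's axis, at most 2.5 mm above its locked height, turret past 1.15 rad, lamp turned at least 66 deg; fingers still grip the lamp (over 2 N), and it is still (all of step 3 and z of block_mid in the frame of recess_mouth below -0.009 m and horizontal distance between block_mid and recess_mouth below 0.005 m and angle between block_mid's own z axis and vertical below 0.08 rad and contact force between the fingers and lamp above 2 N and angular speed of lamp below 0.3 rad/s); the arm keeps its last pose, push and grip.
It fails at once if a bystander is moved by more than 30 mm (distance of any of ink_pot_mid, eraser_mid, tape_roll_mid, small_jar_1_mid, mixing_cup_mid, pigment_jar_mid from where it was at the start of the episode above 0.03 m).
It also fails if it takes over 54 s, if anything falls off the work surface, if the arm or the gripper's body presses on something with over 40 N, if the wrist force passes 120 N, or if a joint passes its speed limit or range.

## Working session

There is one attempt and no reset: what is moved stays moved. The work goes in short steps, Python scripts to look and compute and a tool call to move; the robot and the scene stay as the last step left them, time stands still between calls to the robot, and variables do not carry over. Pictures are saved under pics/ and viewed, and the job is handed in when it is done.

Besides the shell and the picture viewer there is one more tool, called as a command line: name --pt "numbers of a row" for each row, then --argument value for the rest. play_rows: Moves the arm, as the interface text tells. Shift numbers are shares of 2 cm and turn numbers shares of pi rad, none past 1 either way. Its arguments: {"type":"object","properties":{"deltas":{"type":"array","items":{"type":"array","items":{"type":"number","minimum":-1,"maximum":1}}},"claw":{"type":"number"},"squeeze":{"type":"number"}},"required":["deltas"]}

```bash
ls; mkdir -p pics
python3 - <<'E'
from rig import robot
import cv2
print(robot.state())
for n in("scene","top"):
    c=robot.get_calibration(n);print(n,c)
    im=robot.snapshot(n);cv2.imwrite(f"pics/{n}0.png",im[:,:,::-1])
E
```

```text
pics
{'clock': 0.0, 'joint_positions': array([ 1.07241691,  0.43521371,  0.02498915,  1.57410138, -0.01158839,
        1.13401545, -0.0750937 ]), 'joint_velocities': array([ 2.42864290e-04, -8.36154864e-04, -6.30351901e-04, -1.96052555e-03,
       -8.37714609e-05,  8.23541632e-04,  1.12337589e-03]), 'tau': array([-2.54291772e-04, -6.70460129e+01,  1.02496292e+00, -3.16204512e+01,
        1.54612307e-02,  1.24642733e-02,  1.77299319e-05]), 'tool_pos': array([ 240.71058974, -576.27405465,  255.53024659]), 'orientation': array([-1.57095773,  0.00158486, -1.17509034]), 'force': array([-0.4305847 , -0.14864714,  0.5213797 ]), 'torque': array([ 0.00491575, -0.01888073,  0.0620199 ]), 'width': 85.4860291611674}
scene {'camera_matrix': array([[362.8746716 ,   0.        , 265.3565239 ],
       [  0.        , 362.8746716 , 191.75172826],
       [  0.        ,   0.        ,   1.        ]]), 'rvec': array([ 0.82283886, -2.47502356,  1.21666853]), 'tvec': array([273.11616367, 362.58125144, 536.01214408])}
top {'camera_matrix': array([[409.7915541 ,   0.        , 258.77583535],
       [  0.        , 409.7915541 , 191.6366985 ],
       [  0.        ,   0.        ,   1.        ]]), 'rvec': array([ 2.16946799, -2.16977871,  0.15039512]), 'tvec': array([-253.65324115,  526.14813415, 1163.43793836])}
```

View pics/scene0.png

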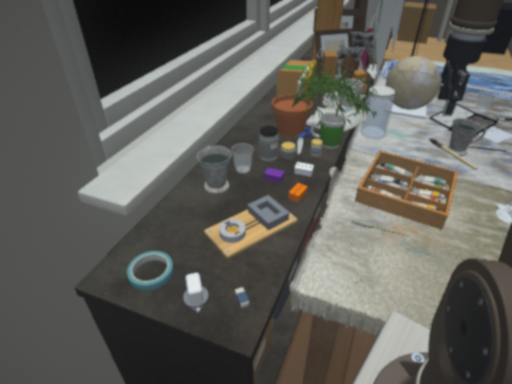

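View pics/top0.png

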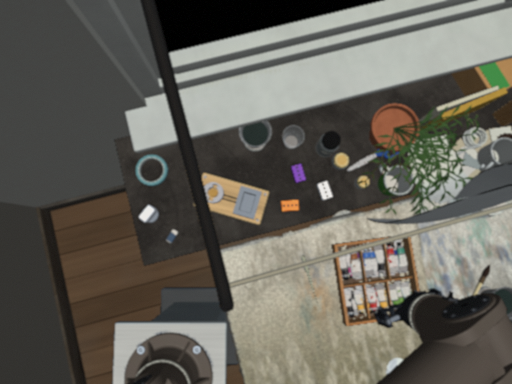

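```bash
cat > h.py <<'E'
import numpy as np,cv2
from rig import robot
def cal(n):
    c=robot.get_calibration(n);R=cv2.Rodrigues(c["rvec"])[0];return c["camera_matrix"],R,np.array(c["tvec"]).ravel()
def proj(n,P):
    K,R,t=cal(n);P=np.atleast_2d(P).astype(float)
    return cv2.projectPoints(P,cv2.Rodrigues(R)[0],t,K,None)[0][:,0]
def ray(n,p):
    K,R,t=cal(n);o=-R.T@t;d=R.T@np.linalg.inv(K)@np.array([p[0],p[1],1.]);return o,d
def onz(n,p,z):
    o,d=ray(n,p);return o+d*(z-o[2])/d[2]
def tri(ps,pt):
    A=[];b=[]
    (o1,d1),(o2,d2)=ray("scene",ps),ray("top",pt)
    d1=d1/np.linalg.norm(d1);d2=d2/np.linalg.norm(d2)
    M=np.stack([d1,-d2],1);s=np.linalg.lstsq(M,o2-o1,rcond=None)[0]
    a,b=o1+s[0]*d1,o2+s[1]*d2
    return (a+b)/2,np.linalg.norm(a-b)
def crop(im,x0,y0,x1,y1,f,name):
    c=cv2.resize(im[y0:y1,x0:x1],None,fx=f,fy=f,interpolation=cv2.INTER_CUBIC)
    for x in range((x0+9)//10*10,x1,10):
        cv2.putText(c,str(x),(int((x-x0+.5)*f),8),0,.3,(0,255,255),1);cv2.line(c,(int((x-x0+.5)*f),10),(int((x-x0+.5)*f),14),(0,255,255),1)
    for y in range((y0+9)//10*10,y1,10):
        cv2.putText(c,str(y),(0,int((y-y0+.5)*f)),0,.3,(0,255,255),1)
    cv2.imwrite(name,c)
E
python3 - <<'E'
from h import *
t=cv2.imread("pics/top0.png");s=cv2.imread("pics/scene0.png")
crop(t,120,130,220,260,6,"pics/t_l.png") if 0 else None
crop(t,190,160,290,235,8,"pics/t_base.png")
crop(t,280,140,370,220,7,"pics/t_blk.png")
crop(s,195,150,325,260,5,"pics/s_base.png")
crop(s,120,240,260,315,5,"pics/s_lamp.png")
crop(t,125,145,195,255,5,"pics/t_lamp.png")
print(proj("top",[[0,0,0],[500,0,0],[500,200,0]]))
for p in[(148,213),(325,190),(235,197)]: print(onz("top",p,0))
E
cd pics
python3 - <<'E'
import cv2,numpy as np
def st(a,b,n):
    A=cv2.imread(a);B=cv2.imread(b);h=max(A.shape[0],B.shape[0]);o=np.zeros((h,A.shape[1]+B.shape[1],3),np.uint8);o[:A.shape[0],:A.shape[1]]=A;o[:B.shape[0],A.shape[1]:]=B
    cv2.imwrite(n,o);print(o.shape)
st("s_lamp.png","t_lamp.png","c_lamp.png")
E
```

```text
[[169.43290396 376.95905603]
 [173.529047   201.5762463 ]
 [106.00354691 201.53881702]]
[465.89065813  74.72787752   0.        ]
[ 535.30833789 -454.15951331    0.        ]
[ 513.87079274 -183.13372953    0.        ]
(550, 1050, 3)
```

View pics/t_base.png

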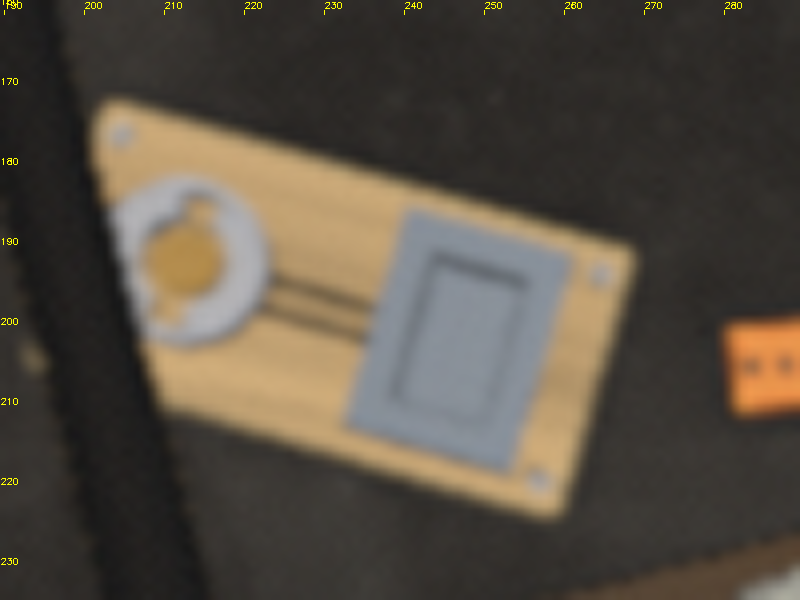

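View pics/t_blk.png

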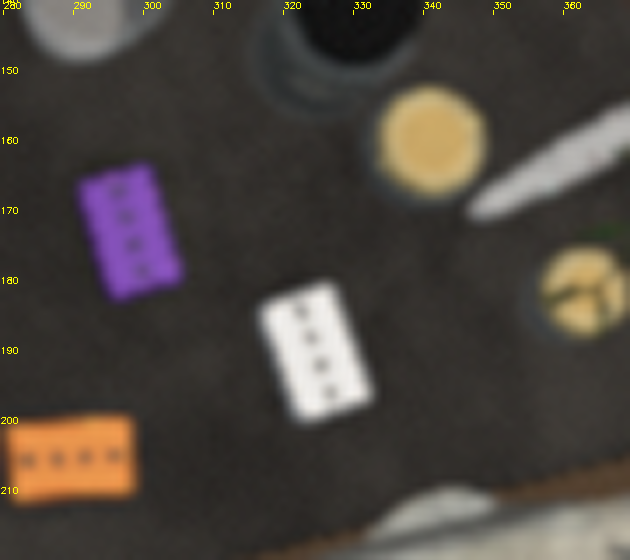

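View pics/s_base.png

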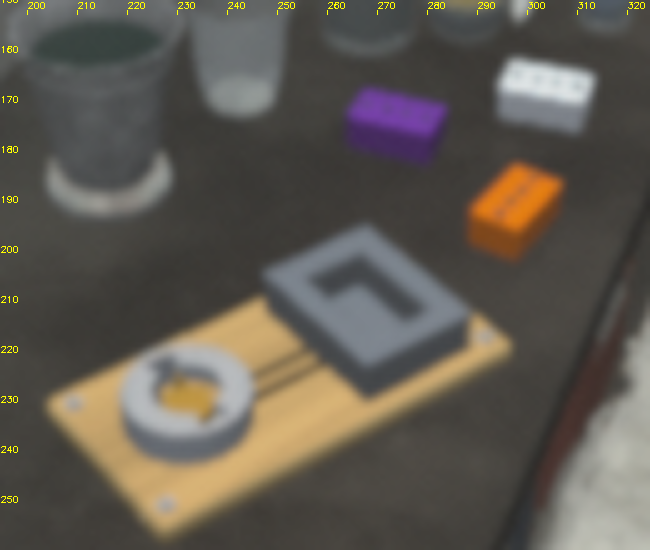

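View pics/s_lamp.png

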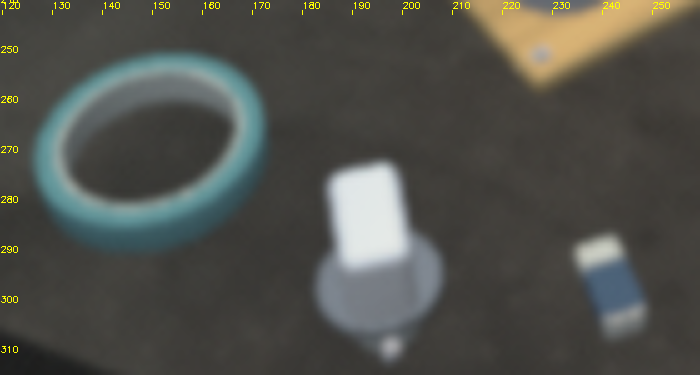

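View pics/t_lamp.png

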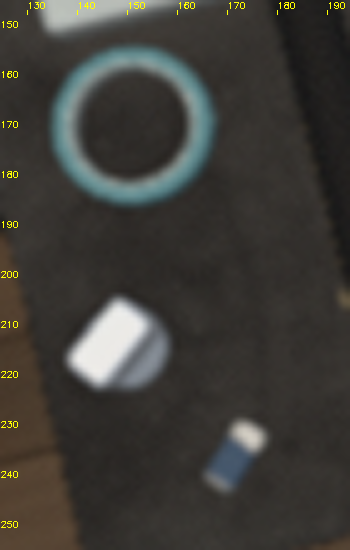

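```bash
cat >> h.py <<'E'
def seg(im,box,fn,f=8,pick=0):
    x0,y0,x1,y1=box
    c=cv2.resize(im[y0:y1,x0:x1],None,fx=f,fy=f,interpolation=cv2.INTER_CUBIC)
    m=fn(c.astype(np.float32)).astype(np.uint8)*255
    cs=cv2.findContours(m,cv2.RETR_EXTERNAL,cv2.CHAIN_APPROX_NONE)[0]
    k=sorted(cs,key=cv2.contourArea)[-1-pick]
    q=k[:,0].astype(np.float32)
    q=(q+.5)/f-.5+np.array([x0,y0],np.float32)
    return q.astype(np.float32),m
def quad(q):
    # polygon -> 4 fitted lines -> corners
    r=cv2.boxPoints(cv2.minAreaRect(q))
    h=cv2.convexHull(q)
    P=cv2.approxPolyN(q.reshape(-1,1,2),4,ensure_convex=True).reshape(-1,2) if hasattr(cv2,"approxPolyN") else r
    L=[]
    for i in range(4):
        a,b=P[i],P[(i+1)%4];d=(b-a)/np.linalg.norm(b-a);n=np.array([-d[1],d[0]])
        u=(q-a)@d;v=(q-a)@n;l=np.linalg.norm(b-a)
        s=q[(u>.15*l)&(u<.85*l)&(abs(v)<1.2)]
        vx,vy,x,y=cv2.fitLine(s,cv2.DIST_HUBER,0,.01,.01).ravel();L.append(np.cross([x,y,1],[x+vx,y+vy,1]))
    C=[np.cross(L[i-1],L[i]) for i in range(4)]
    return np.array([c[:2]/c[2] for c in C])
E
python3 - <<'E'
from h import *
t=cv2.imread("pics/top0.png");s=cv2.imread("pics/scene0.png")
for n,x,y in[("t",325,190),("t",318,186),("t",330,200),("t",247,200),("t",238,200),("t",228,190),("t",200,230),("t",208,185),("s",304,164),("s",304,172),("s",260,195),("s",268,202),("s",265,213),("s",275,224),("s",240,240),("s",222,215)]:
    print(n,x,y,(t if n=="t" else s)[y,x])
E
```

```text
t 325 190 [217 221 223]
t 318 186 [190 192 192]
t 330 200 [41 43 47]
t 247 200 [151 142 136]
t 238 200 [153 143 137]
t 228 190 [112 157 189]
t 200 230 [38 42 44]
t 208 185 [178 176 177]
s 304 164 [217 216 209]
s 304 172 [137 130 125]
s 260 195 [56 59 63]
s 268 202 [96 91 86]
s 265 213 [141 132 124]
s 275 224 [74 72 70]
s 240 240 [109 135 154]
s 222 215 [53 58 60]
```

```bash
python3 - <<'E'
from h import *
t=cv2.imread("pics/top0.png");s=cv2.imread("pics/scene0.png")
lum=lambda c:c.mean(2)
res={}
res["blk_t"]=quad(seg(t,(308,172,342,208),lambda c:lum(c)>130)[0])
q,m=seg(s,(290,155,320,185),lambda c:lum(c)>168); res["blk_s"]=quad(q)
# housing top: bluish grey (b>=r)
q,m=seg(t,(225,178,270,225),lambda c:(c[...,0]-c[...,2]>-8)&(lum(c)>95)); cv2.imwrite("pics/m1.png",m);res["hou_t"]=quad(q)
q,m=seg(s,(235,185,300,235),lambda c:(c[...,0]-c[...,2]>-2)&(lum(c)>102)); cv2.imwrite("pics/m2.png",m);res["hou_s"]=quad(q)
for k,v in res.items():
    print(k,v.round(2).tolist(),"cen",v.mean(0).round(2))
# print planar
for k,z in(("blk_t",22),("blk_s",22),("hou_t",36),("hou_s",36)):
    P=np.array([onz("top" if k.endswith("t") else "scene",p,z) for p in res[k]])
    e=np.roll(P,-1,0)-P
    print(k,P[:,:2].round(1).tolist(),P.mean(0).round(1),np.linalg.norm(e,axis=1).round(1),np.degrees(np.arctan2(e[:,1],e[:,0])).round(1))
def centre(q): # diag intersection
    a,b,c,d=[np.append(x,1) for x in q];X=np.cross(np.cross(a,c),np.cross(b,d));return X[:2]/X[2]
print(tri(centre(res["blk_s"]),centre(res["blk_t"])),tri(centre(res["hou_s"]),centre(res["hou_t"])))
E
python3 -c "
import cv2,numpy as np
a=cv2.imread('pics/m1.png');b=cv2.imread('pics/m2.png');h=max(a.shape[0],b.shape[0])
o=np.zeros((h,a.shape[1]+b.shape[1],3),np.uint8);o[:a.shape[0],:a.shape[1]]=a;o[:b.shape[0],a.shape[1]:]=b;o=cv2.resize(o,None,fx=.8,fy=.8);cv2.imwrite('pics/m12.png',o)"
```

```text
blk_t [[332.91, 196.48], [322.34, 200.04], [316.34, 183.43], [326.82, 179.81]] cen [324.6  189.94]
blk_s [[313.17, 164.65], [311.14, 170.75], [294.3, 167.6], [297.01, 161.65]] cen [303.9  166.16]
hou_t [[260.68, 191.62], [252.93, 218.35], [232.76, 212.57], [240.88, 185.99]] cen [246.81 202.13]
hou_s [[289.4, 212.15], [267.81, 222.94], [247.29, 204.32], [267.65, 194.52]] cen [268.03 208.48]
blk_t [[513.3, -473.2], [502.7, -441.6], [552.2, -424.7], [563.1, -456.2]] [ 532.8 -448.9   22. ] [33.3 52.3 33.3 52.6] [ 108.6   18.9  -70.9 -161.1]
blk_s [[516.1, -475.8], [504.6, -444.9], [551.7, -428.9], [562.4, -460.3]] [ 533.7 -452.5   22. ] [33.  49.7 33.2 48.8] [ 110.3   18.7  -71.2 -161.6]
hou_t [[525.9, -259.2], [448.0, -236.7], [464.7, -178.3], [542.4, -201.5]] [ 495.3 -218.9   36. ] [81.1 60.7 81.  60.1] [ 163.8   74.   -16.6 -105.9]
hou_s [[446.7, -242.4], [465.6, -180.1], [545.7, -203.9], [528.8, -266.0]] [ 496.7 -223.1   36. ] [65.2 83.6 64.4 85.4] [  73.1  -16.6 -105.3  164. ]
(array([ 532.03382076, -448.58328627,   24.90388575]), np.float64(0.9796904754839516)) (array([ 494.85634192, -219.1579156 ,   39.68952677]), np.float64(0.6362245552470955))
```

View pics/m12.png

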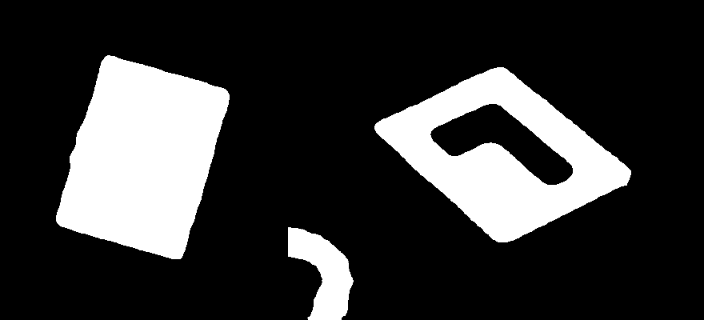

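play_rows --pt "0 0 0 0.021" --pt "-0.08 0.3 0.95 0" --pt "-0.08 0.3 0.95 0" --pt "-0.08 0.3 0.95 0" --pt "-0.08 0.3 0.95 0" --pt "-0.08 0.3 0.95 0" --pt "-0.08 0.3 0.95 0" --pt "-0.08 0.3 0.95 0" --pt "-0.08 0.3 0.95 0" --pt "-0.08 0.3 0.95 0" --pt "-0.08 0.3 0.95 0" --pt "-0.08 0.3 0.95 0" --pt "-0.08 0.3 0.95 0" --pt "-0.08 0.3 0.95 0" --pt "-0.08 0.3 0.95 0" --pt "-0.08 0.3 0.95 0" --pt "-0.08 0.3 0.95 0" --pt "0 0 0 0" --pt "0 0 0 0" --claw 0.2

```text
clock: 2.48
tool_pos: [519.7, -454.6, 160.4]
orientation: [-1.572, -0.0, -1.242]
force: [-0.5, -0.2, 0.2]
width: 51.1
```

```bash
cat >> h.py <<'E'
def to(x,y,z=None,psi=None):
    s=robot.state();p=s["tool_pos"];ps=s["orientation"][2]
    print("t",round(s["clock"],2),"pos",p.round(1),"rpy",s["orientation"].round(4),"F",s["force"].round(1),"w",round(s["width"],1))
    d=np.array([x,y])-p[:2]; 
    dp=0 if psi is None else (psi-ps+np.pi)%(2*np.pi)-np.pi
    for a,n in((ps,"now"),(ps+dp,"after turn")):
        print(n,"units dx %.3f dz %.3f"%((d@[np.cos(a),np.sin(a)])/20,(d@[-np.sin(a),np.cos(a)])/20),"dy %.3f"%(0 if z is None else (p[2]-z)/20),"yaw %.4f"%(-dp/np.pi))
E
python3 - <<'E'
from h import *
to(533,-450.5,120,-1.241)
for n in("scene","top"):
    im=robot.snapshot(n)[:,:,::-1].copy();cv2.imwrite(f"pics/{n}1.png",im)
    p=robot.state()["tool_pos"];u=proj(n,[p-[0,0,25]])[0];print(n,u)
    x,y=int(u[0]),int(u[1]);crop(im,max(x-50,0),max(y-50,0),x+50,y+50,6,f"pics/{n}1c.png")
E
```

```text
t 2.48 pos [ 519.7 -454.6  160.4] rpy [-1.5715e+00 -3.0000e-04 -1.2416e+00] F [-0.5 -0.2  0.2] w 51.1
now units dx 0.020 dz 0.696 dy 2.018 yaw -0.0002
after turn units dx 0.021 dz 0.696 dy 2.018 yaw -0.0002
scene [312.15815216 132.64567775]
top [334.5638981  189.72128474]
```

View pics/scene1c.png

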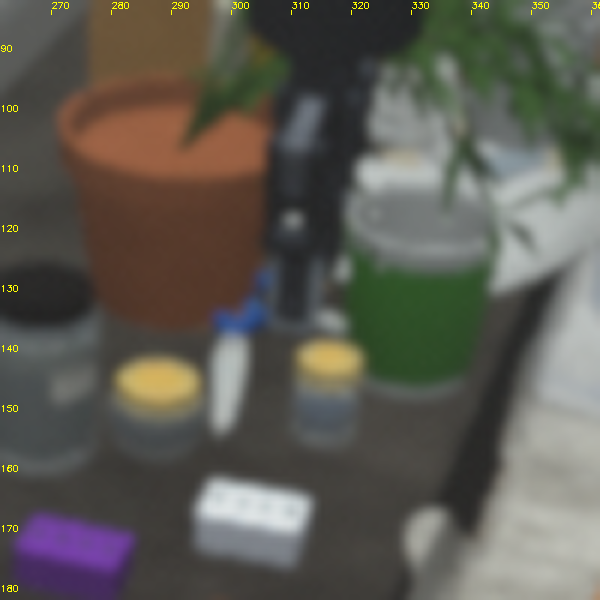

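View pics/top1c.png

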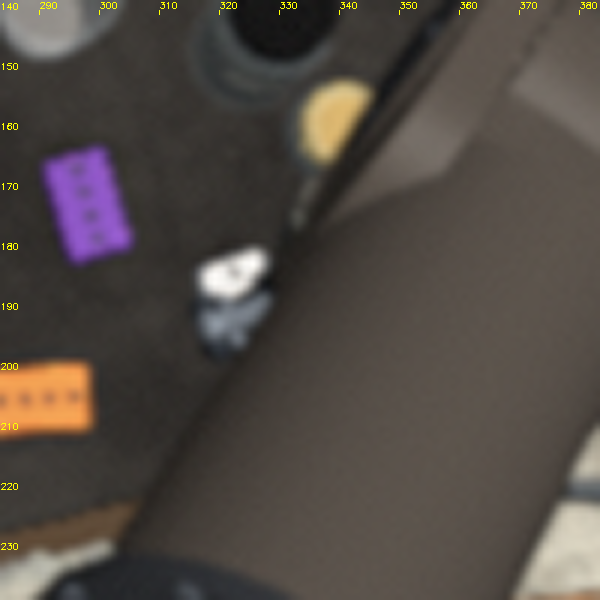

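play_rows --pt "0 0.8 0.12 0" --pt "0 0.8 0.12 0" --pt "0 0.8 0.12 0" --pt "0 0.8 0.12 0" --pt "0 0.8 0.12 0" --pt "0 0.2 0.1 0" --pt "0 0 0 0" --pt "0 0 0 0"

```text
clock: 3.58
tool_pos: [533.8, -449.9, 77.0]
orientation: [-1.57, -0.001, -1.241]
force: [-0.6, -0.1, 0.0]
width: 51.4
```

Run:
```python
from h import *
to(533,-450.5,35,-1.241)
p=robot.state()["tool_pos"];a=robot.state()["orientation"][2];xh=np.array([np.cos(a),np.sin(a),0])
for n in("scene","top"):
    im=robot.snapshot(n)[:,:,::-1].copy();cv2.imwrite(f"pics/{n}2.png",im)
    b=p-[0,0,22];print(n,"tips centre, +x pad, -x pad",proj(n,[b,b+25.5*xh,b-25.5*xh]).round(1).tolist())
    u=proj(n,[b])[0];x,y=int(u[0]),int(u[1]);crop(im,max(x-40,0),max(y-40,0),x+40,y+40,8,f"pics/{n}2c.png")
```

```text
t 3.58 pos [ 533.8 -449.9   77. ] rpy [-1.5702e+00 -1.1000e-03 -1.2411e+00] F [-0.6 -0.1  0. ] w 51.4
now units dx 0.014 dz -0.049 dy 2.102 yaw -0.0000
after turn units dx 0.014 dz -0.049 dy 2.102 yaw -0.0000
scene tips centre, +x pad, -x pad [[304.3, 156.9], [306.2, 152.4], [302.3, 161.5]]
top tips centre, +x pad, -x pad [[327.0, 188.2], [335.3, 185.3], [318.7, 191.0]]
```

View pics/scene2c.png

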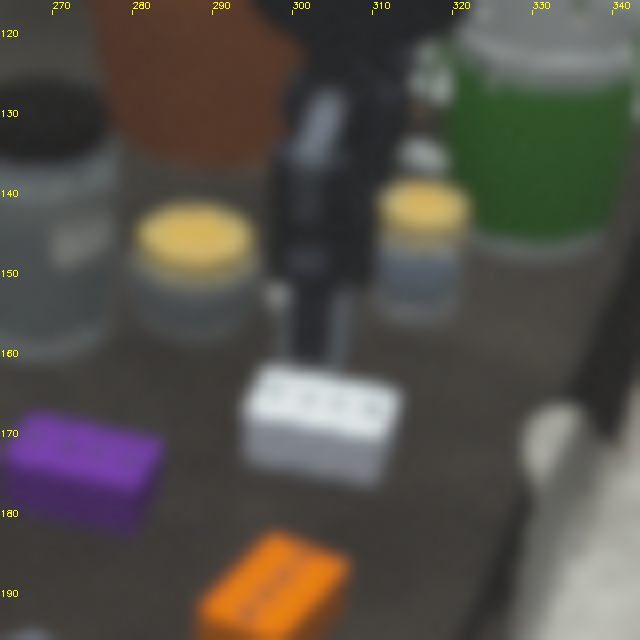

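View pics/top2c.png

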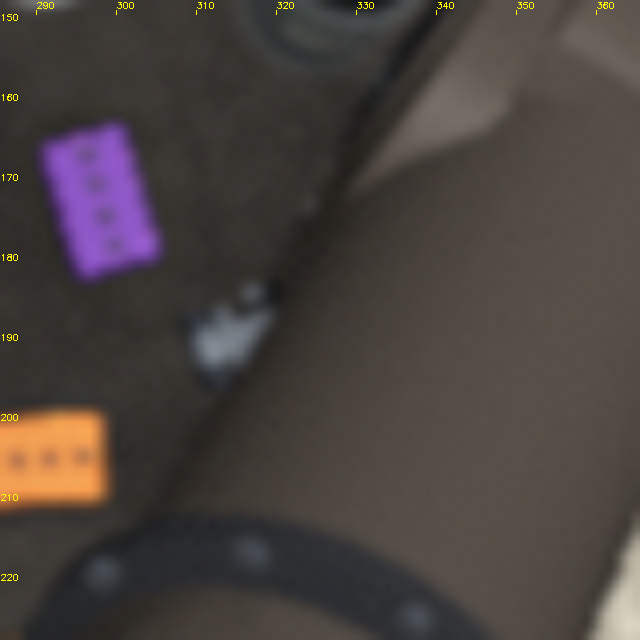

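play_rows --pt "0 0.5 -0.02 0" --pt "0 0.5 0 0" --pt "0 0.5 0 0" --pt "0 0.45 0 0" --pt "0 0 0 0" --pt "0 0 0 0"

```text
clock: 4.42
tool_pos: [533.3, -449.8, 37.4]
orientation: [-1.571, -0.0, -1.241]
force: [0.1, 0.6, 0.1]
width: 51.3
```

play_rows --pt "0 0 0 0" --pt "0 0 0 0" --pt "0 0 0 0" --pt "0 0 0 0" --pt "0 0 0 0" --pt "0 0 0 0" --claw -1 --squeeze 40

```text
clock: 5.18
tool_pos: [533.6, -450.0, 38.0]
orientation: [-1.57, -0.001, -1.241]
force: [-0.2, 0.0, 5.6]
width: 28.8
```

Run:
```python
from h import *
to(496,-221,120,np.radians(-106.5))
p=robot.state()["tool_pos"]
im=robot.snapshot("scene")[:,:,::-1].copy();cv2.imwrite("pics/scene3.png",im)
crop(im,265,125,345,195,8,"pics/scene3c.png")
```

```text
t 5.17 pos [ 533.6 -450.    38. ] rpy [-1.5701e+00 -1.1000e-03 -1.2411e+00] F [-0.2  0.   5.6] w 28.8
now units dx -11.441 dz 1.930 dy -4.099 yaw 0.1966
after turn units dx -10.445 dz -5.053 dy -4.099 yaw 0.1966
```

View pics/scene3c.png

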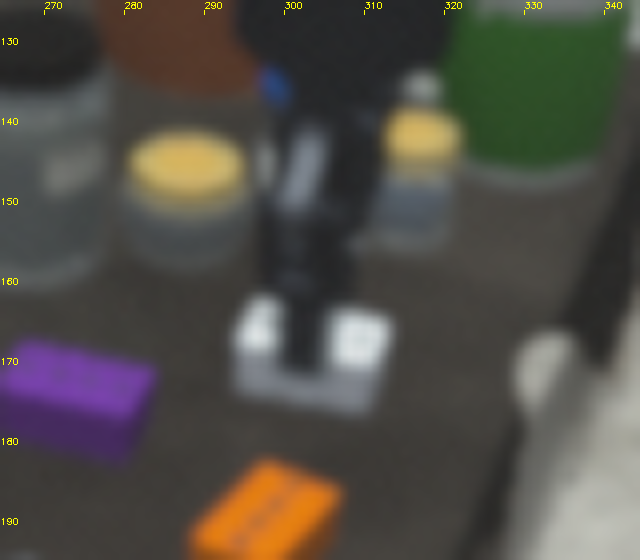

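play_rows --pt "0 -0.8 0 0" --pt "0 -0.9 0 0" --pt "0 -0.6 0 0.049" --pt "0 -0.4 0 0.049" --pt "0 -0.4 0 0.049" --pt "0 0 0 0.0495" --pt "-0.8 0 -0.39 0" --pt "-0.8 0 -0.39 0" --pt "-0.8 0 -0.39 0" --pt "-0.8 0 -0.39 0" --pt "-0.8 0 -0.39 0" --pt "-0.8 0 -0.39 0" --pt "-0.8 0 -0.39 0" --pt "-0.8 0 -0.39 0" --pt "-0.8 0 -0.39 0" --pt "-0.8 0 -0.39 0" --pt "-0.8 0 -0.39 0" --pt "-0.8 0 -0.39 0" --pt "-0.8 0.3 -0.35 0" --pt "0 0.5 0 0"

```text
clock: 7.72
tool_pos: [495.9, -219.8, 82.9]
orientation: [-1.571, 0.001, -1.856]
force: [-0.6, -1.1, -0.5]
width: 28.6
```

play_rows --pt "0 0 0 0" --pt "0 0 0 0"

```text
clock: 7.98
tool_pos: [495.6, -222.6, 83.1]
orientation: [-1.571, -0.001, -1.86]
force: [0.5, 0.4, -0.9]
width: 28.6
```

Run:
```python
from h import *
to(496,-220.7,80,-1.860)
for n,b in(("scene",(215,150,305,240)),("top",(195,155,275,235))):
    im=robot.snapshot(n)[:,:,::-1].copy();cv2.imwrite(f"pics/{n}4.png",im)
    crop(im,*b,7,f"pics/{n}4c.png")
```

```text
t 7.97 pos [ 495.6 -222.6   83.1] rpy [-1.5709e+00 -5.0000e-04 -1.8596e+00] F [ 0.5  0.4 -0.9] w 28.6
now units dx -0.094 dz -0.008 dy 0.156 yaw 0.0001
after turn units dx -0.094 dz -0.008 dy 0.156 yaw 0.0001
```

View pics/scene4c.png

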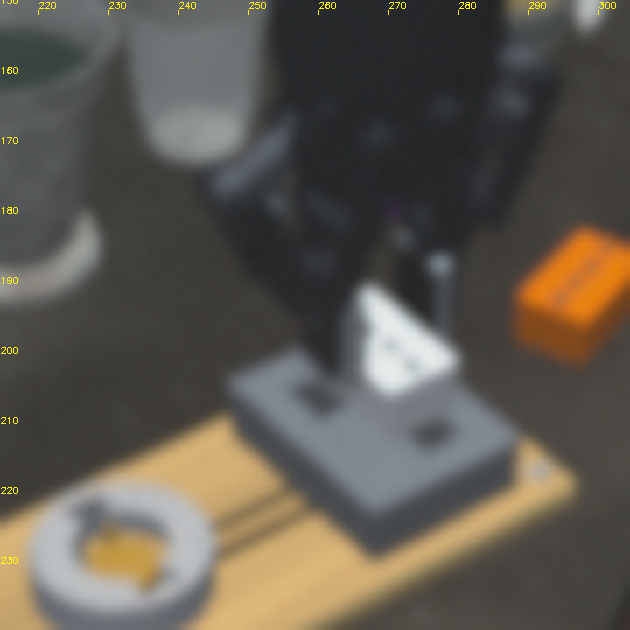

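View pics/top4c.png

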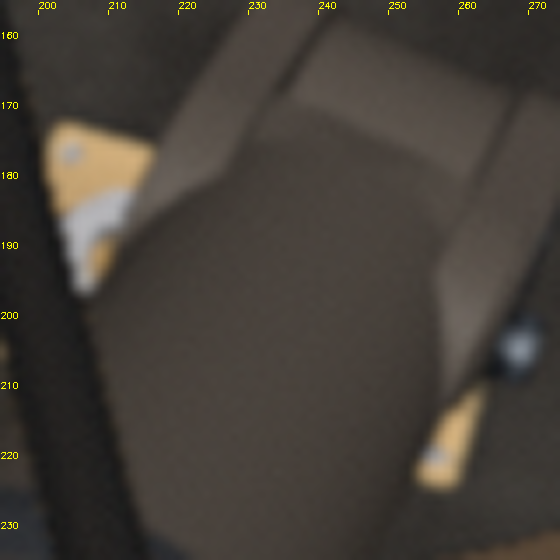

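Run:
```python
from h import *
s=cv2.imread("pics/scene0.png");t=cv2.imread("pics/top0.png")
crop(s,245,192,293,228,16,"pics/s_rec.png")
crop(t,230,184,264,222,15,"pics/t_rec.png")
c=cv2.imread("pics/t_rec.png");c=cv2.convertScaleAbs(c,alpha=2.2,beta=-130);cv2.imwrite("pics/t_rec.png",c)
c=cv2.imread("pics/s_rec.png");c=cv2.convertScaleAbs(c,alpha=1.8,beta=-60);cv2.imwrite("pics/s_rec.png",c)
# predicted recess mouth in images if concentric, using per-camera housing centre
for n,ctr in(("scene",(496.7,-223.1)),("top",(495.3,-218.9))):
    a=np.radians(-16.6);R=np.array([[np.cos(a),-np.sin(a)],[np.sin(a),np.cos(a)]])
    q=np.array([[-27,-17],[27,-17],[27,17],[-27,17]])@R.T+ctr
    print(n,proj(n,np.c_[q,[36]*4]).round(1).tolist())
o,d=ray("scene",(256,192));print(o)
```

```text
scene [[280.3, 211.3], [266.8, 199.9], [255.8, 205.0], [269.1, 216.8]]
top [[249.8, 212.6], [255.1, 194.9], [243.9, 191.6], [238.5, 209.3]]
[107.6734339  328.1665646  611.62060042]
```

View pics/s_rec.png

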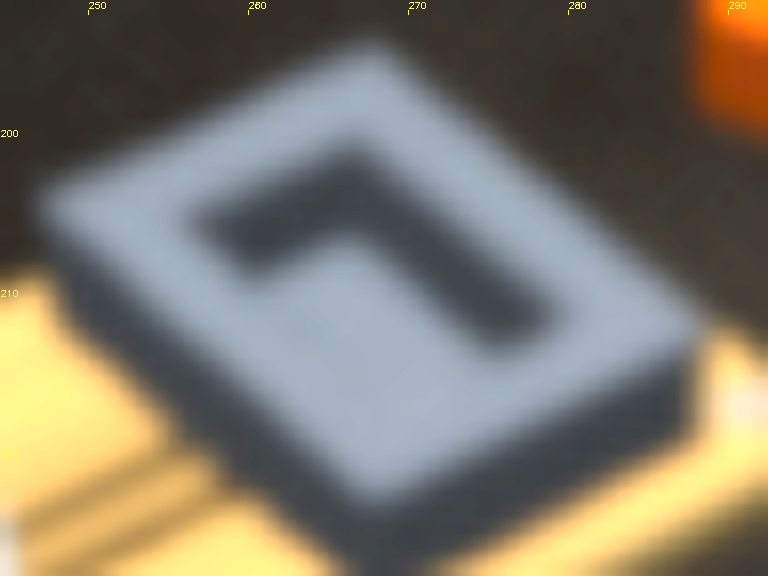

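View pics/t_rec.png

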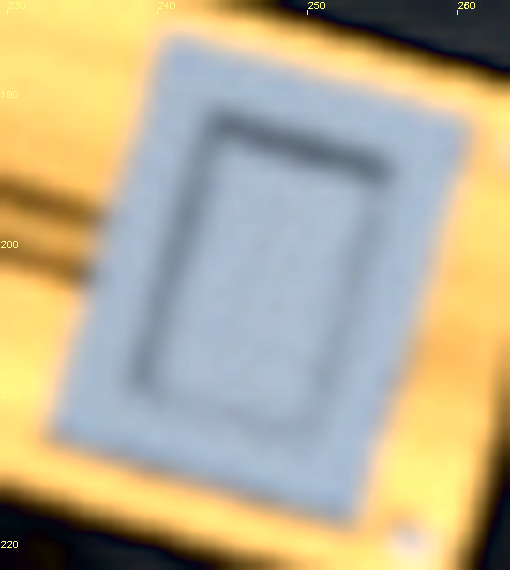

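Run:
```python
from h import *
s=cv2.imread("pics/scene4.png")
crop(s,252,183,292,215,18,"pics/s_b4.png")
# prediction: if block centre at C with scene camera's bias; show predicted corners for block centred at TCP + z top 67
p=robot.state()["tool_pos"];a=robot.state()["orientation"][2]+np.pi/2
R=np.array([[np.cos(a),-np.sin(a)],[np.sin(a),np.cos(a)]])
q=np.array([[-25,-15],[25,-15],[25,15],[-25,15]])@R.T+p[:2]
for z in(67,45): print(z,proj("scene",np.c_[q,[z]*4]).round(1).tolist())
for px in[(269.5,206),(279,200.5)]: print(onz("scene",px,67).round(1))
```

```text
67 [[279.8, 201.5], [267.0, 191.1], [257.0, 195.6], [269.7, 206.4]]
45 [[279.4, 208.6], [266.8, 198.1], [257.1, 202.6], [269.5, 213.5]]
[ 477.3 -201.8   67. ]
[ 471.2 -231.8   67. ]
```

View pics/s_b4.png

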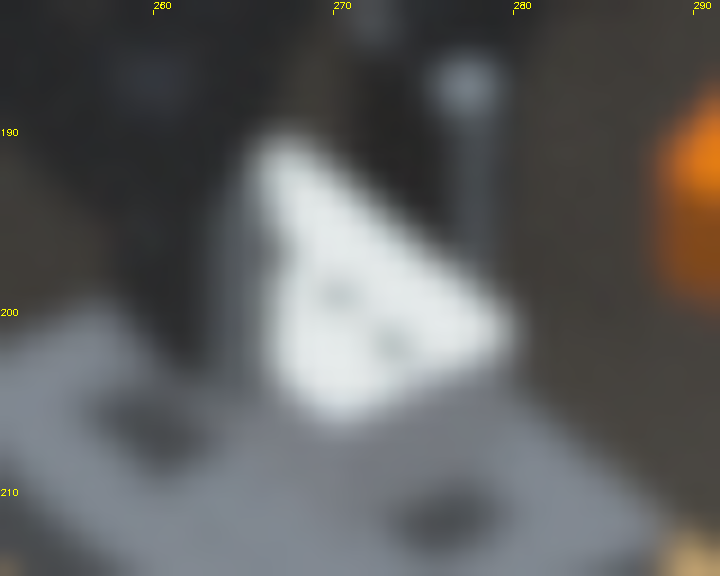

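play_rows --pt "-0.075 0.15 0.025 0" --pt "0 0.2 0 0" --pt "0 0.15 0 0" --pt "0 0.15 0 0" --pt "0 0 0 0" --pt "0 0 0 0"

```text
clock: 8.82
tool_pos: [496.6, -220.4, 70.3]
orientation: [-1.571, -0.0, -1.858]
force: [0.1, -0.5, -0.6]
width: 28.5
```

Run:
```python
from h import *
to(496,-221.2,70,-1.860)
im=robot.snapshot("scene")[:,:,::-1].copy();cv2.imwrite("pics/scene5.png",im);crop(im,245,180,300,225,13,"pics/s5.png")
```

```text
t 8.82 pos [ 496.6 -220.4   70.3] rpy [-1.5708 -0.     -1.8584] F [ 0.1 -0.5 -0.6] w 28.5
now units dx 0.048 dz -0.018 dy 0.016 yaw 0.0005
after turn units dx 0.048 dz -0.018 dy 0.016 yaw 0.0005
```

View pics/s5.png

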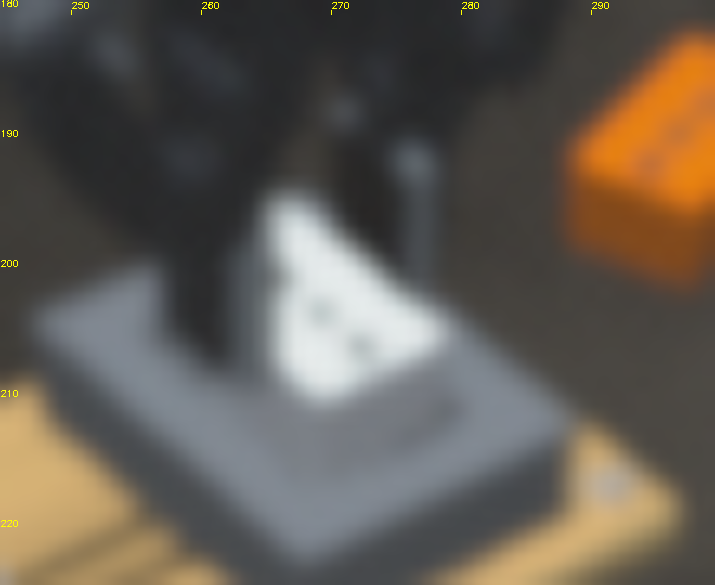

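play_rows --pt "0.04 0.1 -0.02 0" --pt "0 0.15 0 0" --pt "0 0.1 0 0" --pt "0 0.05 0 0" --pt "0 0 0 0"

```text
clock: 9.5
tool_pos: [495.9, -221.0, 62.2]
orientation: [-1.571, -0.0, -1.858]
force: [0.4, -0.2, 0.2]
width: 28.6
```

Run:
```python
from h import *
to(496,-221.2,58,-1.860)
im=robot.snapshot("scene")[:,:,::-1].copy();cv2.imwrite("pics/scene6.png",im);crop(im,245,180,300,225,13,"pics/s6.png")
```

```text
t 9.5 pos [ 495.9 -221.    62.2] rpy [-1.5709 -0.     -1.8584] F [ 0.4 -0.2  0.2] w 28.6
now units dx 0.008 dz 0.006 dy 0.211 yaw 0.0005
after turn units dx 0.008 dz 0.006 dy 0.211 yaw 0.0005
```

View pics/s6.png

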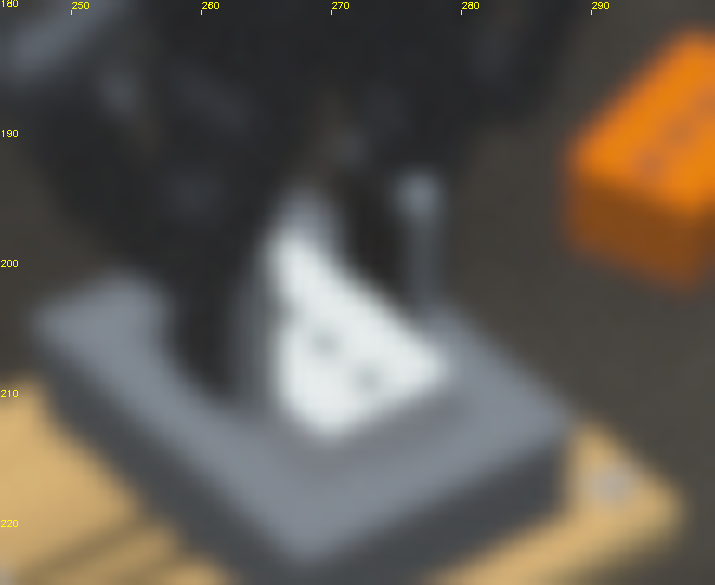

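play_rows --pt "0 0.05 0 0" --pt "0 0.05 0 0" --pt "0 0 0 0"

```text
clock: 9.93
tool_pos: [496.1, -221.0, 60.8]
orientation: [-1.57, 0.0, -1.858]
force: [-1.6, 0.8, 8.4]
width: 28.7
```

play_rows --pt "0 0 0 0" --pt "0 0 0 0" --pt "0 0 0 0" --pt "0 -0.7 0 0" --pt "0 -0.9 0 0" --pt "0 -0.2 0 0" --claw 0.1

```text
clock: 10.68
tool_pos: [496.9, -221.4, 98.0]
orientation: [-1.568, -0.0, -1.858]
force: [-0.5, 0.0, -0.7]
width: 47.5
```

play_rows --pt "0 0 0 0" --pt "0 0 0 0" --pt "0 0 0 0" --pt "0 0 0 0" --pt "0 0 0 0" --claw -1

```text
clock: 11.3
tool_pos: [495.9, -221.0, 96.1]
orientation: [-1.571, -0.0, -1.858]
force: [-1.2, 0.3, -1.2]
width: -0.0
```

Run:
```python
from h import *
to(496,-221.2,62,-1.860)
im=robot.snapshot("scene")[:,:,::-1].copy();cv2.imwrite("pics/scene7.png",im);crop(im,240,170,300,230,11,"pics/s7.png")
```

```text
t 11.3 pos [ 495.9 -221.    96.1] rpy [-1.5711e+00 -1.0000e-04 -1.8584e+00] F [-1.2  0.3 -1.2] w -0.0
now units dx 0.006 dz 0.008 dy 1.706 yaw 0.0005
after turn units dx 0.006 dz 0.008 dy 1.706 yaw 0.0005
```

View pics/s7.png

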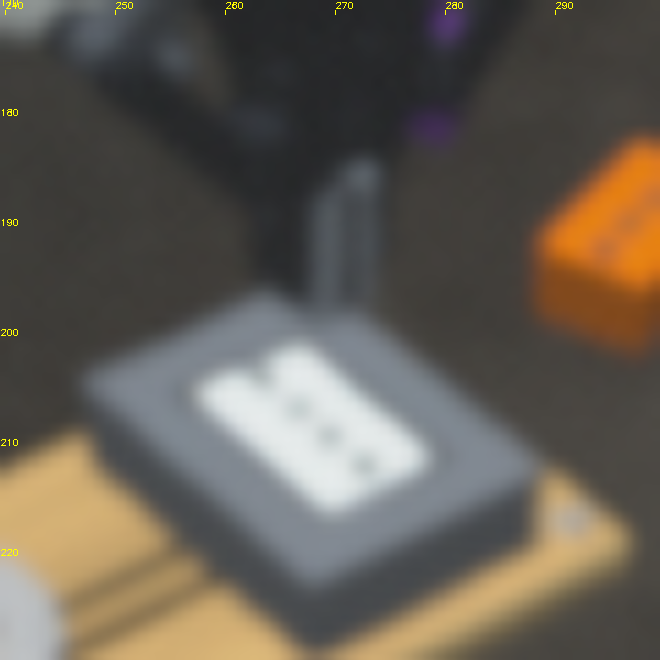

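play_rows --pt "0 0.6 0 0" --pt "0 0.6 0 0" --pt "0 0.4 0 0" --pt "0 0.15 0 0" --pt "0 0.1 0 0" --pt "0 0.1 0 0" --pt "0 0 0 0"

```text
clock: 12.22
tool_pos: [495.4, -220.8, 60.8]
orientation: [-1.571, 0.001, -1.859]
force: [-17.5, 7.6, 56.6]
width: 0.0
```

Run:
```python
from h import *
to(496,-221.2,58,-1.860)
# meanwhile measure socket and lamp
t=cv2.imread("pics/top0.png");s=cv2.imread("pics/scene0.png")
lum=lambda c:c.mean(2)
q,m=seg(s,(180,265,215,315),lambda c:lum(c)>175);cv2.imwrite("pics/m3.png",m);Qs=quad(q)
q,m=seg(t,(133,198,160,225),lambda c:lum(c)>165);cv2.imwrite("pics/m4.png",m);Qt=quad(q)
print(Qs.round(1).tolist(),Qt.round(1).tolist())
for n,Q in(("scene",Qs),("top",Qt)):
    P=np.array([onz(n,p,68) for p in Q]);e=np.roll(P,-1,0)-P
    print(n,P[:,:2].round(1).tolist(),P.mean(0).round(1),np.linalg.norm(e,axis=1).round(1),np.degrees(np.arctan2(e[:,1],e[:,0])).round(1))
crop(s,175,262,220,312,11,"pics/s_l.png");crop(t,132,198,165,228,16,"pics/t_l.png")
```

```text
t 12.22 pos [ 495.4 -220.8   60.8] rpy [-1.5708e+00  1.0000e-03 -1.8590e+00] F [-17.5   7.6  56.6] w 0.0
now units dx 0.008 dz 0.036 dy 0.142 yaw 0.0003
after turn units dx 0.008 dz 0.036 dy 0.142 yaw 0.0003
[[201.4, 290.9], [188.2, 293.8], [185.7, 274.8], [197.9, 272.3]] [[155.0, 209.2], [144.8, 221.9], [137.8, 216.6], [147.9, 204.2]]
scene [[435.4, 65.5], [449.7, 84.1], [484.4, 57.0], [470.4, 38.9]] [460.   61.4  68. ] [23.5 44.  22.9 44. ] [  52.4  -38.  -127.7  142.8]
top [[472.0, 38.5], [436.3, 65.9], [451.2, 85.8], [486.1, 58.8]] [461.4  62.3  68. ] [45.  24.9 44.2 24.8] [ 142.5   53.4  -37.7 -124.8]
```

View pics/s_l.png

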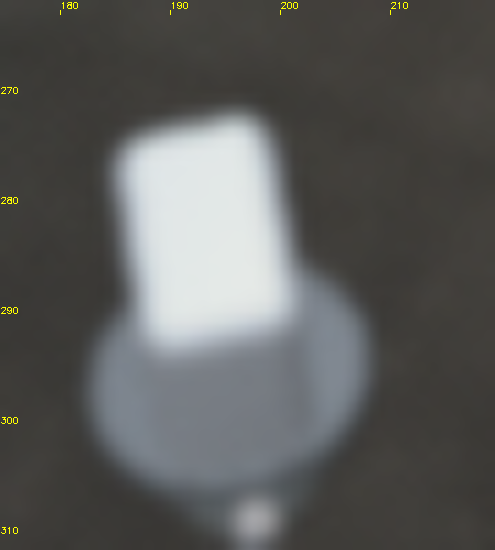

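View pics/t_l.png

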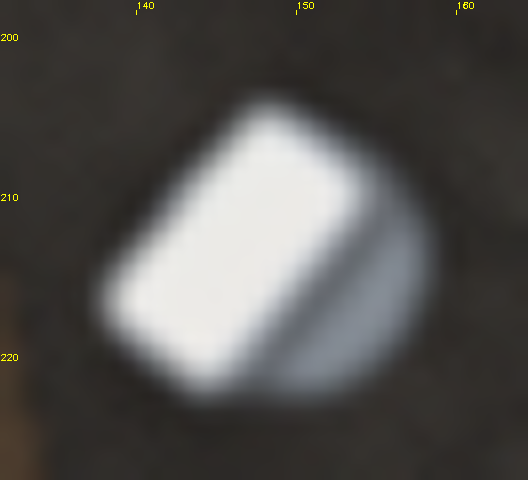

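play_rows --pt "0 -0.4 0 0" --pt "0 -0.8 0 0" --pt "0 -0.9 0 0" --pt "0 -0.9 0 -0.055" --pt "0 -0.9 0 -0.055" --pt "0 0 0 -0.055" --pt "0 0 0 -0.055" --pt "0 0 0 -0.055" --pt "0 0 0 -0.055" --pt "0 0 0 -0.055" --pt "0 0 0 -0.055" --pt "0 0 0 -0.055" --pt "0 0 0 -0.055" --pt "0 0 0 -0.055" --pt "0 0 0 -0.055" --pt "0 0 0 -0.055" --pt "0 0 0 -0.055" --pt "0 0 0 -0.055" --pt "0 0 0 -0.058" --pt "0 0 0 0" --claw 0.4

```text
clock: 14.72
tool_pos: [495.9, -221.4, 135.5]
orientation: [-1.571, 0.0, 0.914]
force: [-0.1, 0.4, 0.2]
width: 59.7
```

Run:
```python
from h import *
to(461,62,140,np.radians(52.4));print(robot.state()["joint_positions"].round(2))
t=cv2.imread("pics/top0.png");s=cv2.imread("pics/scene0.png")
im=robot.snapshot("scene")[:,:,::-1].copy();cv2.imwrite("pics/scene8.png",im)
crop(im,205,185,305,260,8,"pics/s8.png")
crop(s,212,212,250,252,15,"pics/s_sock.png")
c=cv2.imread("pics/s_sock.png");cv2.imwrite("pics/s_sock.png",cv2.convertScaleAbs(c,alpha=1.3,beta=-30))
crop(t,200,178,226,206,20,"pics/t_sock.png")
```

```text
t 14.72 pos [ 495.9 -221.4  135.5] rpy [-1.5708e+00  1.0000e-04  9.1390e-01] F [-0.1  0.4  0.2] w 59.7
now units dx 10.156 dz 10.034 dy -0.227 yaw -0.0002
after turn units dx 10.162 dz 10.028 dy -0.227 yaw -0.0002
[ 0.72  0.5  -0.55  1.88  0.34  0.85  0.92]
```

View pics/s8.png

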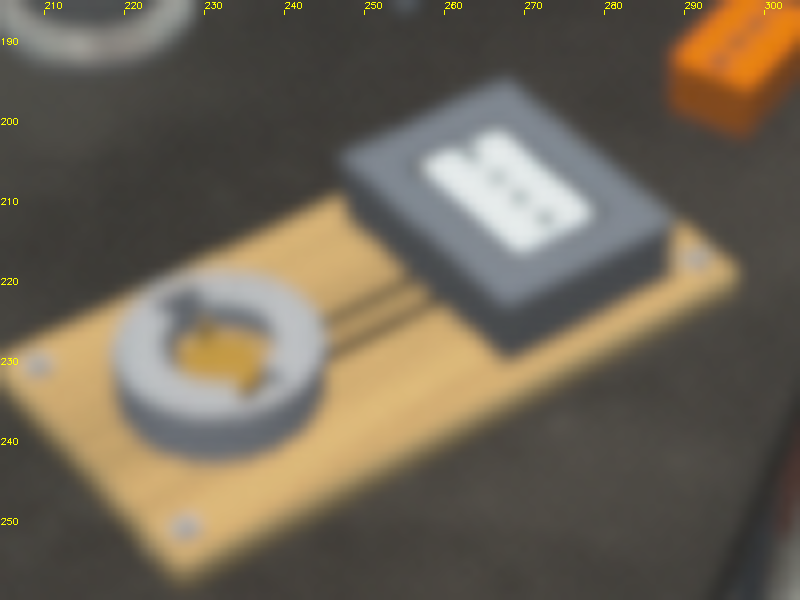

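View pics/s_sock.png

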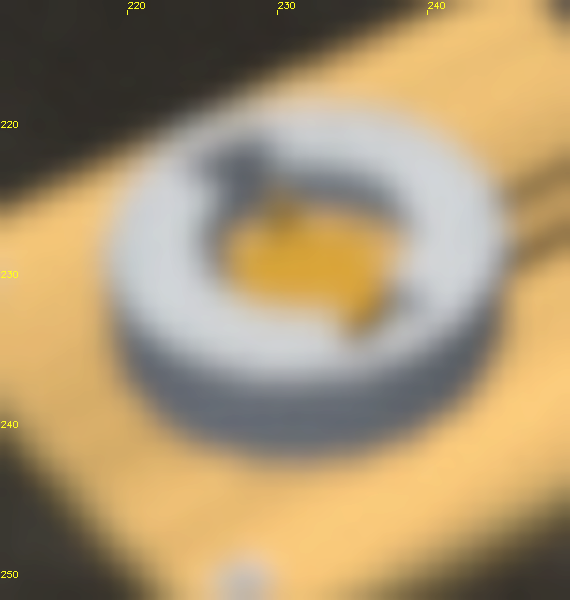

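View pics/t_sock.png

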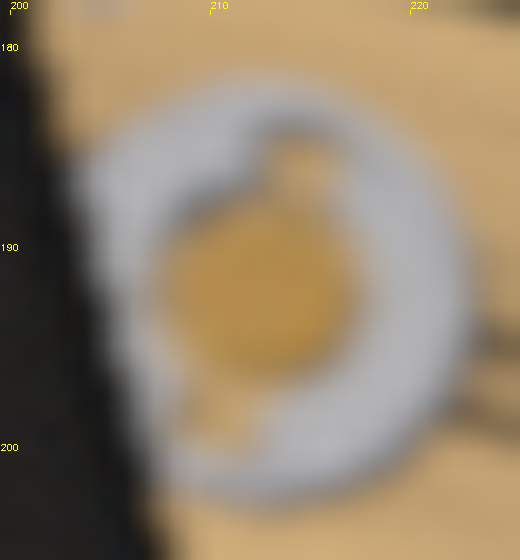

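Run:
```python
from h import *
t=cv2.imread("pics/top0.png");s=cv2.imread("pics/scene0.png")
def circ(P):
    A=np.c_[2*P,np.ones(len(P))];x=np.linalg.lstsq(A,(P**2).sum(1),rcond=None)[0];return x[:2],np.sqrt(x[2]+x[:2]@x[:2])
for n,im,box in(("scene",s,(212,212,252,248)),("top",t,(200,178,228,208))):
    print(n,[im[y,x].tolist() for x,y in ([(221,232),(232,235),(229,240),(222,215)] if n=="scene" else [(219,192),(212,183),(223,190),(202,200)])])
    for th in(135,145):
        q,m=seg(im,box,lambda c:(c[...,0]>th))
        P=np.array([onz(n,p,32)[:2] for p in q])
        # keep: top image exclude left (bar) side
        if n=="top": k=q[:,0]>208; P=P[k]
        for _ in range(4):
            c,r=circ(P);e=np.hypot(*(P-c).T)-r;P=P[abs(e)<max(1.0,1.5*np.median(abs(e)))]
        print(n,th,c.round(1),r.round(2),len(P),np.abs(e).mean().round(2))
```

```text
scene [[171, 168, 164], [182, 180, 178], [112, 106, 101], [53, 58, 60]]
scene 135 [ 525.7 -121.6] 31.65 461 0.42
scene 145 [ 525.7 -121.6] 30.68 461 0.3
top [[170, 172, 176], [172, 170, 171], [133, 150, 165], [31, 32, 32]]
top 135 [ 525.7 -121.1] 28.94 169 0.76
top 145 [ 525.6 -118.5] 30.1 243 0.22
```

play_rows --pt "0.8 0 0.8 0" --pt "0.8 0 0.8 0" --pt "0.8 0 0.8 0" --pt "0.8 0 0.8 0" --pt "0.8 0 0.8 0" --pt "0.8 0 0.8 0" --pt "0.8 0 0.8 0" --pt "0.8 0 0.8 0" --pt "0.8 0 0.8 0" --pt "0.8 0 0.8 0" --pt "0.8 0 0.8 0" --pt "0.8 0 0.8 0" --pt "0.55 0 0.4 0" --pt "0 0 0 0" --pt "0 0 0 0"

```text
clock: 16.65
tool_pos: [461.2, 60.9, 135.2]
orientation: [-1.571, 0.001, 0.914]
force: [0.2, 0.2, 0.4]
width: 59.8
```

Run:
```python
from h import *
to(461,62,80,np.radians(52.4))
p=robot.state()["tool_pos"];a=robot.state()["orientation"][2]
im=robot.snapshot("scene")[:,:,::-1].copy();cv2.imwrite("pics/scene9.png",im)
x,y=192,270
crop(im,x-45,y-55,x+45,y+45,6,"pics/s9.png")
xh=np.array([np.cos(a),np.sin(a),0])
print(proj("scene",[p-[0,0,20]+30*xh,p-[0,0,20]-30*xh]).round(1).tolist())
```

```text
t 16.65 pos [461.2  60.9 135.2] rpy [-1.571e+00  7.000e-04  9.140e-01] F [0.2 0.2 0.4] w 59.8
now units dx 0.038 dz 0.039 dy 2.761 yaw -0.0002
after turn units dx 0.038 dz 0.039 dy 2.761 yaw -0.0002
[[172.7, 268.7], [207.0, 261.7]]
```

View pics/s9.png

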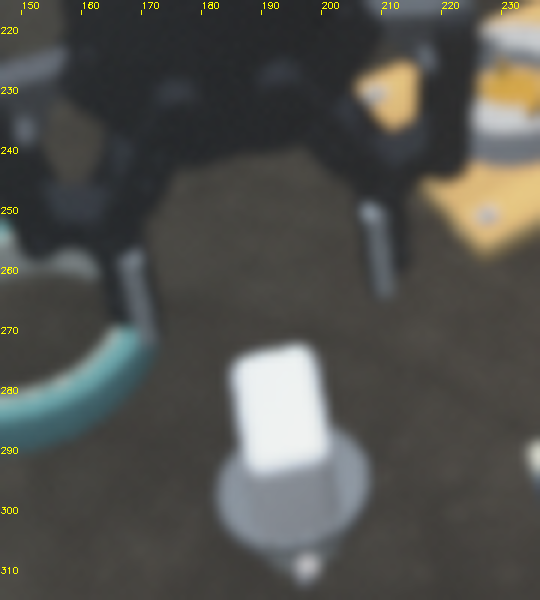

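play_rows --pt "0.02 0.7 0.02 0" --pt "0.02 0.8 0.02 0" --pt "0 0.8 0 0" --pt "0 0.8 0 0" --pt "0 0.5 0 0" --pt "0 0.3 0 0" --pt "0 0 0 0" --pt "0 0 0 0"

```text
clock: 17.7
tool_pos: [461.2, 63.1, 57.7]
orientation: [-1.571, -0.0, 0.916]
force: [0.2, -0.8, 0.2]
width: 59.7
```

play_rows --pt "0 0 0 0" --pt "0 0 0 0" --pt "0 0 0 0" --pt "0 0 0 0" --pt "0 0 0 0" --pt "0 0 0 0" --claw -1 --squeeze 80

```text
clock: 18.45
tool_pos: [461.2, 62.9, 57.7]
orientation: [-1.571, -0.0, 0.916]
force: [-0.3, -0.6, 6.3]
width: 25.1
```

Run:
```python
from h import *
to(525.7,-120.3,130,np.radians(73.4))
p=robot.state()["tool_pos"];a=robot.state()["orientation"][2]
im=robot.snapshot("scene")[:,:,::-1].copy();cv2.imwrite("pics/scene10.png",im)
x,y=192,275
crop(im,x-40,y-45,x+40,y+45,7,"pics/s10.png")
```

```text
t 18.45 pos [461.2  62.9  57.7] rpy [-1.5714e+00 -3.0000e-04  9.1550e-01] F [-0.3 -0.6  6.3] w 25.1
now units dx -5.297 dz -8.141 dy -3.614 yaw -0.1164
after turn units dx -7.858 dz -5.710 dy -3.614 yaw -0.1164
```

View pics/s10.png

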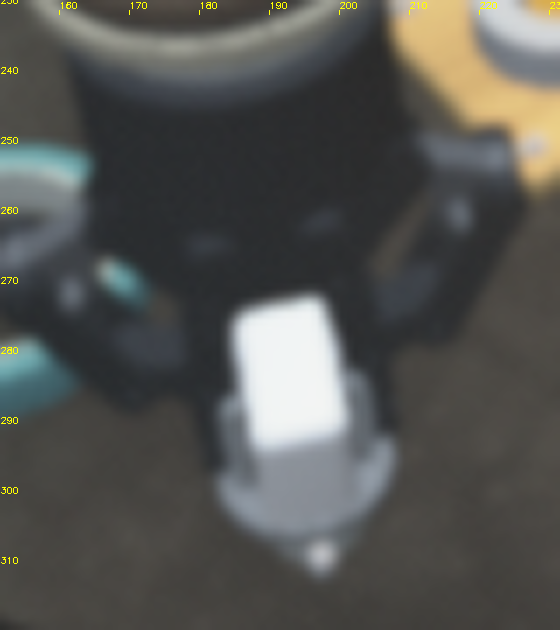

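play_rows --pt "0 -0.5 0 0" --pt "0 -0.9 0 0" --pt "0 -0.8 0 -0.0385" --pt "0 -0.5 0 -0.039" --pt "0 0 0 -0.039" --pt "-0.79 0 -0.57 0" --pt "-0.79 0 -0.57 0" --pt "-0.79 0 -0.57 0" --pt "-0.79 0 -0.57 0" --pt "-0.79 0 -0.57 0" --pt "-0.79 0 -0.57 0" --pt "-0.79 0 -0.57 0" --pt "-0.79 0 -0.57 0" --pt "-0.79 0 -0.57 0" --pt "-0.75 0.2 -0.58 0" --pt "0 0.2 0 0" --pt "0 0 0 0" --pt "0 0 0 0"

```text
clock: 20.75
tool_pos: [525.4, -119.3, 103.3]
orientation: [-1.57, -0.0, 1.283]
force: [0.4, 1.0, 0.4]
width: 25.5
```

Run:
```python
from h import *
to(525.7,-120.3,95,np.radians(73.4))
p=robot.state()["tool_pos"];a=robot.state()["orientation"][2]
im=robot.snapshot("scene")[:,:,::-1].copy();cv2.imwrite("pics/scene11.png",im)
crop(im,190,165,275,255,7,"pics/s11.png")
im=robot.snapshot("top")[:,:,::-1].copy();crop(im,180,150,260,230,6,"pics/t11.png")
# predict diffuser top corners at TCP (top z = TCP-57.7+68)
b=a-np.pi/2;R=np.array([[np.cos(b),-np.sin(b)],[np.sin(b),np.cos(b)]])
q=np.array([[-23,-13],[23,-13],[23,13],[-23,13]])@R.T+p[:2]
print(proj("scene",np.c_[q,[p[2]+10.3]*4]).round(1).tolist())
# lugs at z= p2-57.7+5.5
q=np.array([[-20,0],[20,0],[0,0]])@R.T+p[:2];print("lugs",proj("scene",np.c_[q,[p[2]-52.2]*3]).round(1).tolist())
th=np.linspace(0,2*np.pi,8,endpoint=False);q=np.c_[24*np.cos(th)+p[0],24*np.sin(th)+p[1],[p[2]-57.7+28]*8];print("flange top",proj("scene",q).round(1).tolist())
```

```text
t 20.75 pos [ 525.4 -119.3  103.3] rpy [-1.5705e+00 -3.0000e-04  1.2830e+00] F [0.4 1.  0.4] w 25.5
now units dx -0.042 dz -0.029 dy 0.415 yaw 0.0006
after turn units dx -0.042 dz -0.029 dy 0.415 yaw 0.0006
[[240.5, 203.6], [228.9, 192.9], [218.9, 197.2], [230.3, 208.3]]
lugs [[235.8, 226.6], [226.2, 217.0], [230.9, 221.7]]
flange top [[222.4, 210.0], [219.6, 215.2], [223.3, 220.1], [231.3, 221.5], [238.7, 218.6], [241.2, 213.3], [237.4, 208.7], [229.7, 207.4]]
```

View pics/s11.png

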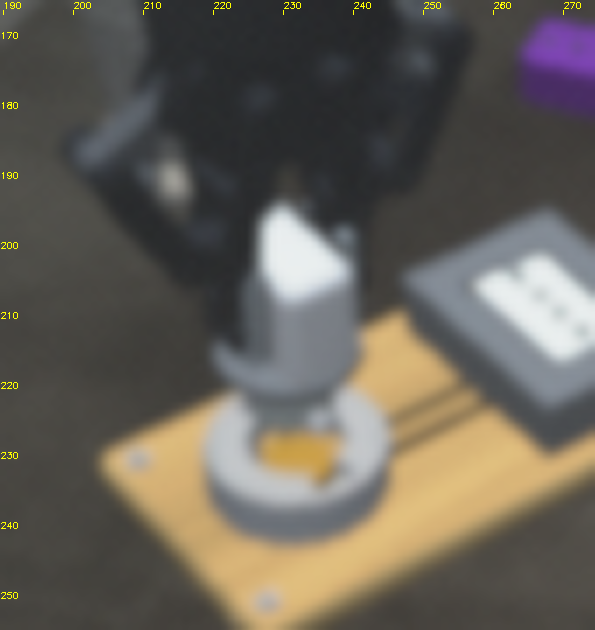

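View pics/t11.png

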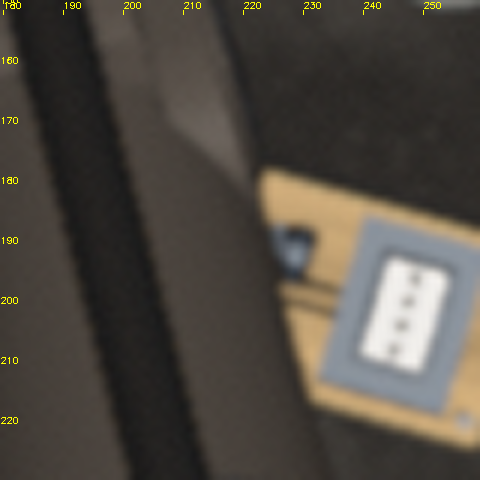

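Run:
```python
from h import *
s0=cv2.imread("pics/scene0.png");s1=cv2.imread("pics/scene11.png")
def pred(c,psi,z0):
    b=psi-np.pi/2;R=np.array([[np.cos(b),-np.sin(b)],[np.sin(b),np.cos(b)]])
    q=np.array([[-20,0],[20,0]])@R.T+c
    th=np.linspace(0,2*np.pi,40);fl=[]
    for z in(28,22):
        P=proj("scene",np.c_[24*np.cos(th)+c[0],24*np.sin(th)+c[1],[z0+z]*40]);fl.append((P[:,0].min().round(1),P[:,0].max().round(1),P[:,1].max().round(1)))
    P=proj("scene",np.c_[14*np.cos(th)+c[0],14*np.sin(th)+c[1],[z0]*40])
    d=np.array([[-23,-13],[23,-13],[23,13],[-23,13]])@R.T+c
    return "lug",proj("scene",np.c_[q,[z0+5.5]*2]).round(1).tolist(),"flange",fl,"capbot",P[:,1].max().round(1),"top",proj("scene",np.c_[d,[z0+68]*4]).round(1).tolist(),"dbot",proj("scene",np.c_[d,[z0+28]*4]).round(1).tolist()
print(pred((460.5,61.8),np.radians(52.4),0))
p=robot.state()["tool_pos"]
print(pred(p[:2],robot.state()["orientation"][2],p[2]-57.7))
a=cv2.resize(s0[262:317,170:225],None,fx=7,fy=7,interpolation=cv2.INTER_CUBIC);b=cv2.resize(s1[185:240,205:260],None,fx=7,fy=7,interpolation=cv2.INTER_CUBIC)
o=np.hstack([a,b]);o=cv2.convertScaleAbs(o,alpha=1.5)
cv2.imwrite("pics/cmp.png",o)
```

```text
('lug', [[197.8, 311.8], [195.1, 294.8]], 'flange', [(np.float64(182.4), np.float64(207.9), np.float64(306.9)), (np.float64(182.8), np.float64(208.1), np.float64(308.8))], 'capbot', np.float64(311.1), 'top', [[201.8, 291.2], [198.3, 271.7], [184.4, 274.6], [187.2, 294.4]], 'dbot', [[203.8, 304.5], [200.3, 285.1], [186.9, 288.0], [189.7, 307.7]])
('lug', [[235.8, 226.5], [226.2, 216.8]], 'flange', [(np.float64(219.7), np.float64(241.2), np.float64(221.4)), (np.float64(219.8), np.float64(241.3), np.float64(223.5))], 'capbot', np.float64(227.6), 'top', [[240.6, 203.5], [229.0, 192.8], [218.9, 197.1], [230.3, 208.1]], 'dbot', [[241.1, 217.4], [229.8, 206.5], [220.1, 210.9], [231.2, 222.1]])
```

View pics/cmp.png

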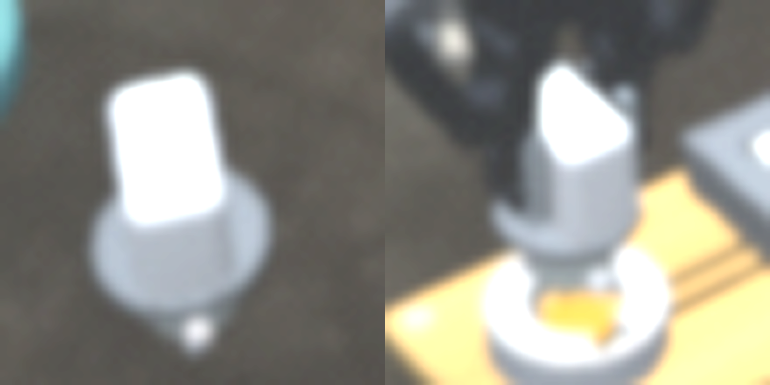

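play_rows --pt "-0.04 0.2 0 0" --pt "0 0.25 0 0" --pt "0 0.2 0 0" --pt "0 0.1 0 0" --pt "0 0.05 0 0" --pt "0 0 0 0"

```text
clock: 21.6
tool_pos: [525.3, -121.1, 87.3]
orientation: [-1.571, 0.0, 1.282]
force: [-0.7, 0.7, -2.0]
width: 24.7
```

Run:
```python
from h import *
to(525.5,-120.2,79.7,np.radians(73.4));print(robot.state()["torque"])
im=robot.snapshot("scene")[:,:,::-1].copy();cv2.imwrite("pics/scene12.png",im)
crop(im,200,180,260,250,9,"pics/s12.png")
```

```text
t 21.6 pos [ 525.3 -121.1   87.3] rpy [-1.5708  0.      1.2816] F [-0.7  0.7 -2. ] w 24.7
now units dx 0.043 dz 0.005 dy 0.381 yaw 0.0002
after turn units dx 0.043 dz 0.005 dy 0.381 yaw 0.0002
[-0.0336111   0.04502721  0.01849017]
```

View pics/s12.png

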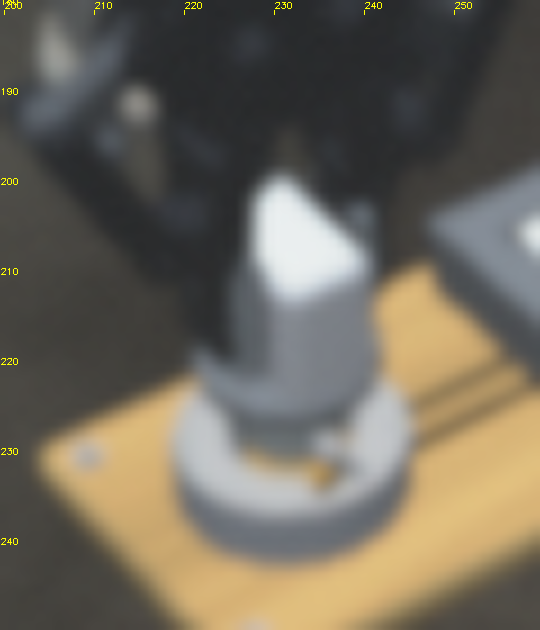

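play_rows --pt "0.03 0.1 0 0" --pt "0 0.1 0 0" --pt "0 0.1 0 0" --pt "0 0 0 0"

```text
clock: 22.15
tool_pos: [525.4, -120.5, 81.1]
orientation: [-1.57, 0.0, 1.282]
force: [-0.1, -0.6, -1.2]
width: 25.0
```

Run:
```python
from h import *
to(525.5,-120.2,79.7,np.radians(73.4));print(robot.state()["torque"])
im=robot.snapshot("scene")[:,:,::-1].copy();cv2.imwrite("pics/scene13.png",im)
crop(im,200,180,260,250,9,"pics/s13.png")
```

```text
t 22.15 pos [ 525.4 -120.5   81.1] rpy [-1.5704e+00  1.0000e-04  1.2816e+00] F [-0.1 -0.6 -1.2] w 25.0
now units dx 0.016 dz -0.003 dy 0.070 yaw 0.0002
after turn units dx 0.016 dz -0.003 dy 0.070 yaw 0.0002
[ 0.02851695  0.01378453 -0.04205807]
```

View pics/s13.png

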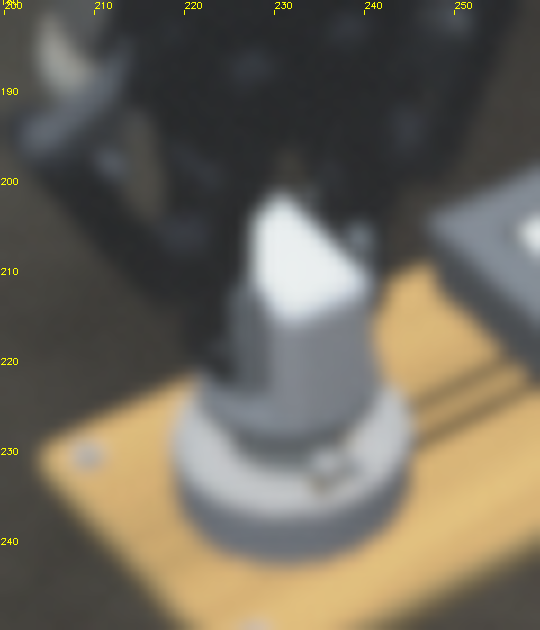

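play_rows --pt "0 0.1 0 0" --pt "0 0.1 0 0" --pt "0 0.1 0 0" --pt "0 0.1 0 0" --pt "0 0.05 0 0" --pt "0 0 0 0" --pt "0 0 0 0"

```text
clock: 23.08
tool_pos: [525.7, -120.5, 72.5]
orientation: [-1.571, 0.0, 1.282]
force: [-0.1, 0.6, 5.8]
width: 25.2
```

Run:
```python
from h import *
to(525.5,-120.2,72,np.radians(73.4));print(robot.state()["torque"])
im=robot.snapshot("scene")[:,:,::-1].copy();cv2.imwrite("pics/scene14.png",im)
crop(im,200,180,260,250,9,"pics/s14.png")
```

```text
t 23.07 pos [ 525.7 -120.5   72.5] rpy [-1.5712e+00  1.0000e-04  1.2817e+00] F [-0.1  0.6  5.8] w 25.2
now units dx 0.012 dz 0.013 dy 0.024 yaw 0.0002
after turn units dx 0.012 dz 0.013 dy 0.024 yaw 0.0002
[0.01289267 0.19354224 0.00855007]
```

View pics/s14.png

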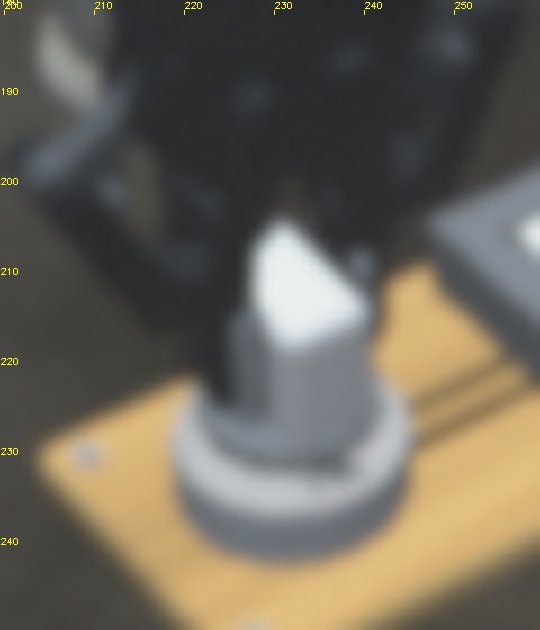

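play_rows --pt "0 0.03 0 0" --pt "0 0 0 0.03" --pt "0 0 0 0.03" --pt "0 0 0 0.03" --pt "0 0 0 0.03" --pt "0 0 0 0.03" --pt "0 0 0 0"

```text
clock: 24.0
tool_pos: [526.0, -120.1, 72.0]
orientation: [-1.572, -0.001, 0.811]
force: [-0.2, 1.7, 5.2]
width: 25.1
```

Run:
```python
from h import *
to(525.5,-120.2,72,1.282-1.4);print(robot.state()["torque"])
```

```text
t 24.0 pos [ 526.  -120.1   72. ] rpy [-1.5716e+00 -7.0000e-04  8.1150e-01] F [-0.2  1.7  5.2] w 25.1
now units dx -0.020 dz 0.016 dy -0.001 yaw 0.2959
after turn units dx -0.025 dz -0.006 dy -0.001 yaw 0.2959
[ 0.29747531 -0.1184806  -0.03002264]
```

play_rows --pt "0 0 0 0.03" --pt "0 0 0 0.03" --pt "0 0 0 0.03" --pt "0 0 0 0.03" --pt "0 0 0 0.03" --pt "0 0 0 0.03" --pt "0 0 0 0.03" --pt "0 0 0 0.03" --pt "0 0 0 0"

```text
clock: 25.12
tool_pos: [525.7, -120.4, 71.9]
orientation: [-1.571, -0.0, 0.058]
force: [0.1, 0.4, 5.2]
width: 25.2
```

Run:
```python
from h import *
to(525.5,-120.2,72,1.282-1.4);print(robot.state()["torque"])
im=robot.snapshot("scene")[:,:,::-1].copy();cv2.imwrite("pics/scene15.png",im)
crop(im,200,180,260,250,9,"pics/s15.png")
```

```text
t 25.12 pos [ 525.7 -120.4   71.9] rpy [-1.5711e+00 -4.0000e-04  5.8000e-02] F [0.1 0.4 5.2] w 25.2
now units dx -0.011 dz 0.010 dy -0.006 yaw 0.0560
after turn units dx -0.013 dz 0.008 dy -0.006 yaw 0.0560
[0.15439413 0.06860306 0.14644039]
```

View pics/s15.png

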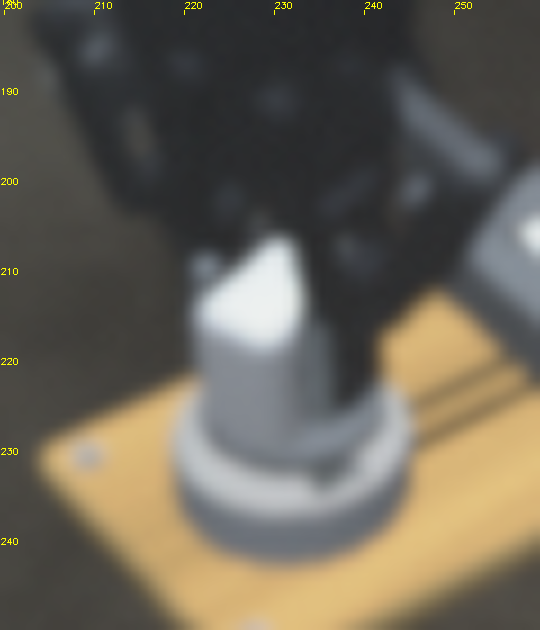

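Lamp has turned with the gripper (1.22 rad so far), still seated; torque about z is +0.15 N m. Now I go on to the stop and slightly into it.

play_rows --pt "0 0 0 0.03" --pt "0 0 0 0.02" --pt "0 0 0 0.01" --pt "0 0 0 0"

```text
clock: 25.68
tool_pos: [525.6, -120.4, 71.9]
orientation: [-1.571, -0.0, -0.129]
force: [-0.0, 0.6, 6.0]
width: 24.9
```

Run:
```python
from h import *
to(525.5,-120.2,72,1.282-1.4);print(robot.state()["torque"])
im=robot.snapshot("scene")[:,:,::-1].copy();cv2.imwrite("pics/scene16.png",im)
crop(im,200,180,260,250,9,"pics/s16.png")
```

```text
t 25.68 pos [ 525.6 -120.4   71.9] rpy [-1.571e+00 -3.000e-04 -1.291e-01] F [-0.   0.6  6. ] w 24.9
now units dx -0.008 dz 0.009 dy -0.006 yaw -0.0035
after turn units dx -0.008 dz 0.009 dy -0.006 yaw -0.0035
[0.17131366 0.13120922 0.29318176]
```

View pics/s16.png

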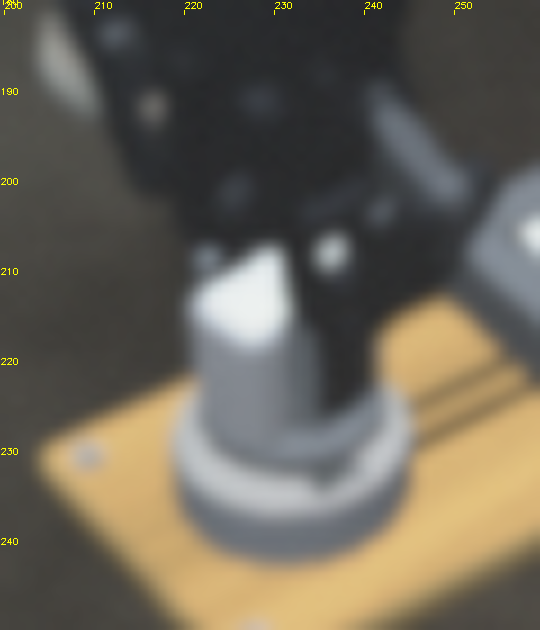

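play_rows --pt "0 0 0 0.003" --pt "0 0 0 0" --pt "0 0 0 0" --pt "0 0 0 0" --pt "0 0 0 0"

```text
clock: 26.35
tool_pos: [525.6, -120.4, 71.9]
orientation: [-1.571, -0.0, -0.138]
force: [-0.6, -0.4, 5.9]
width: 24.9
```

Run:
```python
from h import *
to(525.5,-120.2,72,1.282-1.4);s=robot.state();print(s["torque"],abs(s["joint_velocities"]).max())
im=robot.snapshot("scene")[:,:,::-1].copy();cv2.imwrite("pics/scene17.png",im)
crop(im,170,165,310,265,5,"pics/s17.png")
```

```text
t 26.35 pos [ 525.6 -120.4   71.9] rpy [-1.571e+00 -3.000e-04 -1.379e-01] F [-0.6 -0.4  5.9] w 24.9
now units dx -0.009 dz 0.009 dy -0.006 yaw -0.0063
after turn units dx -0.009 dz 0.009 dy -0.006 yaw -0.0063
[0.09391163 0.09276882 0.43776481] 0.001083636366868122
```

View pics/s17.png

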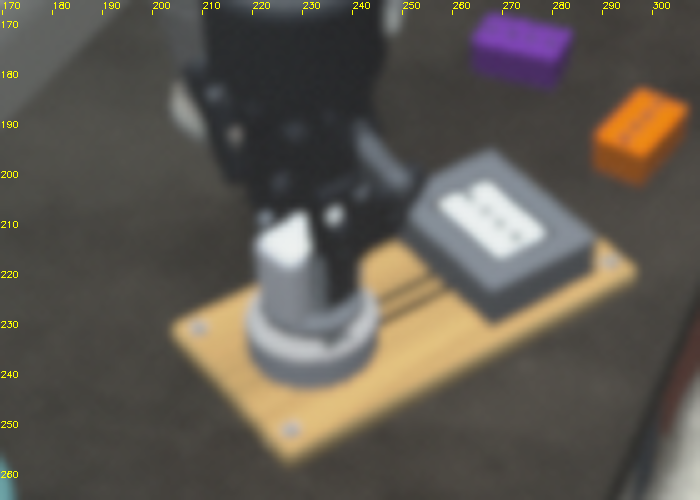

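The block still sits flush, around (267,211), and the lamp is seated and turned at (228,215). The torque has climbed to 0.44 N m, so the lamp is hard against the stop and still. I'm handing in now.

Run:
```python
from rig import robot
print(robot.close_job());s=robot.state();print(s["clock"],s["orientation"],s["torque"],s["width"])
```

```text
the job is handed in; nothing more can be done
None
the job is handed in; nothing more can be done
```

I pressed the connector block into its recess and released it. I then set the lamp's lugs in the socket slots, pushed it down and twisted it clockwise to its stop. I handed in at about 26.4 s, still gripping the lamp; the rig gives no verdict.

**Last checks**
- **Block:** I pressed it with 57 N, and the closed fingertips stopped at about z = 36 mm, level with the housing's top face. It still looked flush and centred in the last picture.
- **Lamp position:** the tool was at (525.6, -120.4) mm, against a measured socket axis of about (525.5, -120.2) mm. The underside was about 18 mm below the rim, with the spring pushing back at about 6 N.
- **Lamp twist:** it was turned about 1.42 rad from the slots. The torque rose from 0.15 to 0.44 N m over the last 0.2 rad, so it is against the stop.
- **Grip and stillness:** the squeeze was set to 80 N, the finger opening held at 25 mm, and the arm was still.
- **Bystanders:** I did not touch any knowingly. I did not measure their positions again at the end.

**What disagreed**
- **Camera views:** the two views differed by 3–4 mm in y. Triangulated heights came out about 3–4 mm high, at 24.9 mm against 22 mm for the block and 39.7 mm against 36 mm for the housing. I corrected for this by comparing where the held block and lamp appeared with the tool position.
- **Lamp's lower parts:** the flange and lugs looked about 2.5 px higher than calculated, both on the bench and in the gripper, so I took that as image bias and not slip.

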